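Lock the sweet dispenser's lid and open its outlet

TASK

Put the sweet dispenser back into service: set the violet lid with the cream bar handle into the dispenser's brass collar, turn it clockwise until it is tight against its stop, and only then push the red outlet lever all the way over. Leave everything else on the counter where it is.

Things in the scene. Friction and masses are not known exactly. Their poses are not given: they have to be found in the camera images.
- dispenser: Fixed counter-top sweet dispenser: white base plate 170 (x) x 300 (y) x 24 mm high, its centre 55 mm to +y of the origin; on it a clear hopper (radius 54) of lavender pearls with a brass collar on top, 170 mm above the counter. Hopper and collar fit the lid with about 3 mm of play. Red outlet lever on the plate beside the hopper. Origin on the counter under the hopper's axis, z up.
- collar (a point): Centre of the brass collar's top face, on the hopper's axis. Collar: outer radius 62, bore radius 42.5 mm. Two inward ledges (inner radius 33) leave two gaps for the lid's lugs, centred on the dispenser's +x and -x; a gap is about 23 mm wide at its inner end, 32 mm at the bore. Axes as the dispenser's.
- gasket (a joint): Black sprung rubber ring (radius 44.5 to 50.5) standing 5 mm proud of the collar: how far it is pressed down, m, 0 free to 0.0045. Takes about 2.5 N to start and 1.5 N more per mm; carries the lid's weight unpressed. A lid turned home holds it about 3 mm down. Reading noisy by 1 mm.
- gate (a joint): Red-knobbed outlet lever on the dispenser's base: angle in rad, 0 (leaning 0.5 rad to the dispenser's -x) to 1.0 (fully over to +x). Needs about 1 N at the knob, stays where it is left. Pivot (0, 150, 46) mm in the dispenser's frame, axis along the dispenser's y; knob centre 80 mm from the pivot.
- gate_tip (a point): Centre of the lever's red ball knob, radius 13 mm, on a steel rod of radius 5.
- lid: Loose violet lid with cream bar handle, about 150 g, right way up on the counter. Origin centre of underside, z up, x along the bar. Plug radius 30, height 0 to 20 mm; flange radius 52, 20 to 27 mm; bar 72 (x) x 16 (y) mm, 27 to 59 mm. Half a turn makes no difference. Resting on the collar's black ring its origin is 155 mm above the counter; turned home, 152 mm.
- lid_bar (a point): Centre of the lid's bar handle, 43 mm above the lid's origin; its axes are the lid's.
- knob_lid: Bystander: clear glass jar lid, 46 radius, with a round steel knob, 46 mm high. Origin under its centre.
- bowl: Bystander: white bowl, radius 50, 55 mm high. Origin under its centre.
- jar: Bystander: dark violet jar with steel cap, radius 36, 95 mm high. Origin under its centre.
- giftbox: Bystander: blue gift box 85 x 150 x 45 mm. Origin under its centre.
- giftbox2: Bystander: second blue gift box, same size.
- plate: Bystander: white oblong plate 85 x 200 mm with marshmallows and berry sweets, about 70 mm high. Origin under its centre.
- scoop: Bystander: steel scoop with wooden handle, 190 mm long, lying on the counter, 20 mm high at most. Origin under its middle.
- white_mark (a point): White pad on the collar's rim, 57.5 mm from the axis towards the dispenser's +x (a second one across from it): the middle of a gap, where the lid's bar must point to go in. Clockwise of each gap, seen from above, the ledge's underside is a ramp falling about 4.5 mm, ending at a solid stop. The other way is blocked.
- red_mark (a point): Red pad on the collar's rim, 57.5 mm from the axis, 63 degrees (1.1 rad) clockwise from the white one (a second one across from it): where the lid's bar points, within a few degrees, when it is against the stop.
- lid_lug (a point): Top of one of the two lugs on the plug, 36 mm from the axis at +x (the other at -x), under the bar's ends; lugs reach to 39.5 mm radius, 16 mm wide, 6 mm thick, tops about 10 mm below the flange. White dashes on the flange mark them from above.
There are look-alikes about, which are no part of the job. Of the things that look like the lid, the largest one is meant.

How it is judged:
On the way, in this order (a step that is already met when the one before it is completed fails the run):
1. the lid sits in the collar, turned clockwise to its stop and pressing the black ring down, with the outlet lever not yet moved over (value of joint gasket above 0.0017 m and angle between the x axis of lid and the x axis of dispenser, either way round above 0.9 rad and horizontal distance between lid and collar below 0.005 m and z of lid in the frame of dispenser below 0.154 m and angle between lid's own z axis and vertical below 0.08 rad and value of joint gate below 0.4 rad), for 0.2 s.
2. the outlet lever is pushed all the way over (value of joint gate above 0.85 rad), for 0.2 s.
At the end, for the whole second after the job is handed in: Lid level and central in the collar (within 5 mm), turned at least 0.9 rad clockwise from the white marks, at rest and holding the black ring at least 1.7 mm down by itself; outlet lever beyond 0.85 rad (value of joint gasket above 0.0017 m and angle between the x axis of lid and the x axis of dispenser, either way round above 0.9 rad and horizontal distance between lid and collar below 0.005 m and z of lid in the frame of dispenser below 0.154 m and angle between lid's own z axis and vertical below 0.08 rad and value of joint gate above 0.85 rad and linear speed of lid below 0.02 m/s); the robot touches nothing.
It fails at once if another thing on the counter is shifted by more than 40 mm or the jar tipped over (distance of any of knob_lid, bowl, jar, giftbox, giftbox2, plate, scoop from where it was at the start of the episode above 0.04 m or angle between jar's own z axis and vertical above 0.6 rad).
It also fails if it takes over 64 s, if anything falls off the work surface, if the arm or the gripper's body presses on something with over 40 N, if the wrist force passes 120 N, or if a joint passes its speed limit or range.

ROBOT

A 6-joint arm with a two-finger parallel gripper is mounted at the origin on the work surface. World frame = base frame: x ahead of the robot, y to its left, z up, the work surface at z = 0. Lengths are in m, angles in rad, forces in N, time in s.
With the tool pointing down it reaches from about 0.25 to 0.725 m from the base axis. Payload 4 kg.
Tool frame: the origin (TCP) lies at the very end of the fingers, on their centre line; the grasp point (between the pads) lies 19 mm behind it; z points along the fingers, y is the line along which they close (so a half turn about z gives the same grasp; the last joint's range is limited). The gripper opens to 85 mm and grips with 20 to 120 N. Pads are 22 mm wide; open, the fingers measure 114 mm over their backs; the gripper's body (76 mm by 85 mm) begins 54 mm behind the grasp point. The pads swing forward as they close: fully open they stand 13 mm farther back than shut.
Start: joints at [1.107, 0.241, 0.005, 1.335, 0, 1.571], TCP at [0.224, 0.447, 0.231] pointing down, gripper open.
Joint ranges: [-2.72, 2.72], [-1.05, 1.87], [-1.09, 1.28], [-1.99, 2.15], [-1.42, 1.44], [-3.14, 3.14]. Speed limits (rad/s): [2.79, 2.79, 3.14, 3.14, 3.14, 3.14].

INTERFACE

Orientations are given as a unit quaternion [x, y, z, w].
In Python, from workcell import bot, vision, workorder gives the robot as it stands.
- The arm moves only by the shell command python3 -m creep 'ROWS' [OPENING]. ROWS is JSON, a list of rows, each a list of 2 entries, a list of its own where there are three numbers: the shift along the tool's x, y, z in mm, then the turn, a rotation vector about the tool's x, y, z in rad. In form: [[[dx, dy, dz], [wx, wy, wz]], ...]. A call has 1 to 12 rows; each row shifts and turns the commanded pose from where the row before left it, along the tool's axes as they then stand; what a row does not reach is not made up. A row lasts 1/8 s, in which the tool goes at most 62.5 mm and 10.7 degrees, less where a joint would pass 70% of its speed; a pose out of reach is approached as far as the arm can. A call is refused whole if a number of a shift passes 62.5 or a number of a turn 0.188, either way. A call with a gripper value outside its range is refused whole. OPENING is the finger opening in mm, from 0 to 85.4, set as the call begins (- or left out, the last holds). The fingers move at their own pace and stop on an object; the grip force is fixed at half the most. Time passes only in rows, so rows that do not move let the fingers close. It gives the time, the measured TCP pose, the force, the opening and the grip force at its end, in the units of the state.
- bot.get_obs(): the state, without advancing time (a new reading comes with each control period).
- vision.camera(name): name is "scene" or "top"; returns a dict with "image" (384x512x3 uint8, blue, green, red), "z_map" (384x512 float32, m along the optical axis (not along the pixel's ray), 0 where there is no reading), "K" (3x3 intrinsics, pixels), "rvec" (rotation vector, rad) and "tvec" (3), from world to camera coordinates, as OpenCV has them. Camera axes: x right, y down, z forward; pixel columns grow to the right and rows downward; lengths in m; the calibration is good to about 2 mm. A picture is of the moment at which its call begins.
- workorder.job_done(): hands the job in; it is judged then, once.
Trained networks look in a picture, given as the dict that the camera call returned (one of the last four; its "shot" number tells which), for a name from the list of things; names that differ only in an ending like _2 or _b are one class to them, and where a whole thing is asked for, a point or a joint stands for the part that bears it (a point fixed in the world has none). Each returns a list of dicts, best first, with "score" (0 to 1); they miss things now and then, are a little off and sometimes report something else, mostly with a low value. They report only what shows in the picture. A call takes as long as a camera call. They do not tell look-alikes from the thing itself.
- vision.spot_in(picture, query): "position" ([column, row] in pixels, amid what is visible of it).
- vision.place_of(picture, query): "position" ([column, row] in pixels: a listed point, or the origin of a listed thing).
The state is a dict: "clock": time; "joint_pos": joint angles; "joint_vel": joint speeds; "tau": joint torques, N m; "eef_pos": TCP position; "tool_rot": TCP orientation; "ft_force": force on the tool from outside, world axes, zero at the start; "ft_torque": the same for the moment, N m; "grip_width": finger opening in m; "grasp_force": force on a finger pad.
Only numpy, scipy, OpenCV 4.12 (cv2) and the standard library are available. Lean on these libraries where they do the work, as an engineer would, in place of code of your own. Each camera call takes 0.05 s, during which the arm holds its last target. There are 200 camera calls.

## Working session

There is one attempt and no reset: what is moved stays moved. The work goes in short steps, Python scripts to look and compute and a shell command to move; the robot and the scene stay as the last step left them, time stands still between calls to the robot, and variables do not carry over. Pictures are saved under pics/ and viewed, at most 10 in all, crops included, and the job is handed in when it is done.

```bash
mkdir -p pics
cat > h.py <<'E'
import numpy as np, cv2
from scipy.spatial.transform import Rotation as R
from workcell import bot, vision, workorder
def cam(n):
    p=vision.camera(n); p['R']=cv2.Rodrigues(np.array(p['rvec'],float))[0]; return p
def at_z(p,uv,z):
    r=np.linalg.inv(p['K'])@[uv[0],uv[1],1]; d=p['R'].T@r; c=-p['R'].T@np.ravel(p['tvec'])
    return c+d*(z-c[2])/d[2]
def deproj(p,uv):
    u,v=int(round(uv[0])),int(round(uv[1])); z=p['z_map'][v,u]
    return p['R'].T@(np.linalg.inv(p['K'])@[uv[0],uv[1],1]*z-np.ravel(p['tvec']))
def cloud(p):
    v,u=np.mgrid[0:384,0:512]; z=p['z_map']
    c=np.stack([u,v,np.ones_like(u)],-1)@np.linalg.inv(p['K']).T*z[...,None]
    return (c-np.ravel(p['tvec']))@p['R']
E
python3 - <<'E'
from h import *
np.set_printoptions(precision=3,suppress=True)
for n in ("top","scene"):
    p=cam(n); cv2.imwrite(f'pics/{n}0.png',cv2.resize(p['image'],(800,600)))
    for q in ("lid","lid_bar","lid_lug","collar","dispenser","white_mark","red_mark","gate_tip","knob_lid","jar"):
        for d in vision.place_of(p,q)[:4]:
            print(n,q,round(d['score'],2),np.round(d['position'],1),deproj(p,d['position']))
print(bot.get_obs())
E
```

```text
top lid 0.74 [218.5 225.2] [0.459 0.086 0.043]
top lid 0.6 [204.6 182.9] [0.613 0.138 0.028]
top lid 0.56 [251.3 238.1] [ 0.413 -0.031  0.042]
top lid_bar 0.82 [218.7 220.4] [0.477 0.087 0.02 ]
top lid_bar 0.78 [198.8 185. ] [0.605 0.159 0.027]
top lid_bar 0.66 [250.6 240.8] [ 0.404 -0.028  0.049]
top lid_lug 0.97 [194.8 172.1] [0.653 0.174 0.025]
top lid_lug 0.56 [223.2 216.1] [0.492 0.071 0.02 ]
top collar 0.73 [315.6 190.4] [ 0.574 -0.249  0.142]
top collar 0.25 [268.4 131.8] [ 0.803 -0.095  0.01 ]
top dispenser 0.58 [311.1 193. ] [ 0.565 -0.234  0.144]
top white_mark 0.93 [320.5 172.1] [ 0.633 -0.263  0.169]
top white_mark 0.17 [310.9 191.7] [ 0.569 -0.233  0.143]
top red_mark 0.76 [334.7 183.3] [ 0.595 -0.309  0.172]
top gate_tip 0.45 [267.  192.8] [ 0.567 -0.086  0.137]
top knob_lid 0.64 [194.8 171.7] [0.654 0.174 0.025]
top knob_lid 0.58 [159.1 183.7] [0.609 0.3   0.048]
top jar 0.86 [183.5 227.2] [0.453 0.203 0.096]
scene lid 0.76 [305.7 207.7] [0.499 0.1   0.021]
scene lid 0.56 [308.3 236.7] [0.653 0.176 0.031]
scene lid 0.51 [285.3 190. ] [ 0.427 -0.018  0.018]
scene lid_ba
[... 568 characters left out ...]
] [ 0.602 -0.298  0.17 ]
scene gate_tip 0.38 [248.4 180.7] [ 0.583 -0.094  0.131]
scene knob_lid 0.92 [349.4 248.5] [0.628 0.313 0.017]
scene knob_lid 0.47 [214.4 196.5] [ 0.63  -0.216  0.048]
scene jar 0.77 [337.8 215.6] [0.494 0.223 0.027]
{'clock': 1.1, 'joint_pos': array([1.107, 0.241, 0.005, 1.335, 0.   , 1.571]), 'joint_vel': array([-0.   , -0.001, -0.001,  0.   ,  0.001, -0.002]), 'tau': array([ -0.   , -37.222,  25.269,   0.001,   0.   ,   0.   ]), 'eef_pos': array([0.224, 0.447, 0.231]), 'tool_rot': array([ 0.23 ,  0.973,  0.   , -0.   ]), 'ft_force': array([-1.176,  0.256,  0.875]), 'ft_torque': array([ 0.06 , -0.05 ,  0.044]), 'grasp_force': 0.0, 'grip_width': 0.08529742317833577}
```

Run:
```python
import cv2
a=cv2.imread('pics/top0.png'); b=cv2.resize(a,(512,384),interpolation=cv2.INTER_AREA)
cv2.imwrite('pics/top_c.png',cv2.resize(a[150:450,200:600],(800,600),interpolation=cv2.INTER_CUBIC))
```

```text
(no output)
```

View pics/top_c.png

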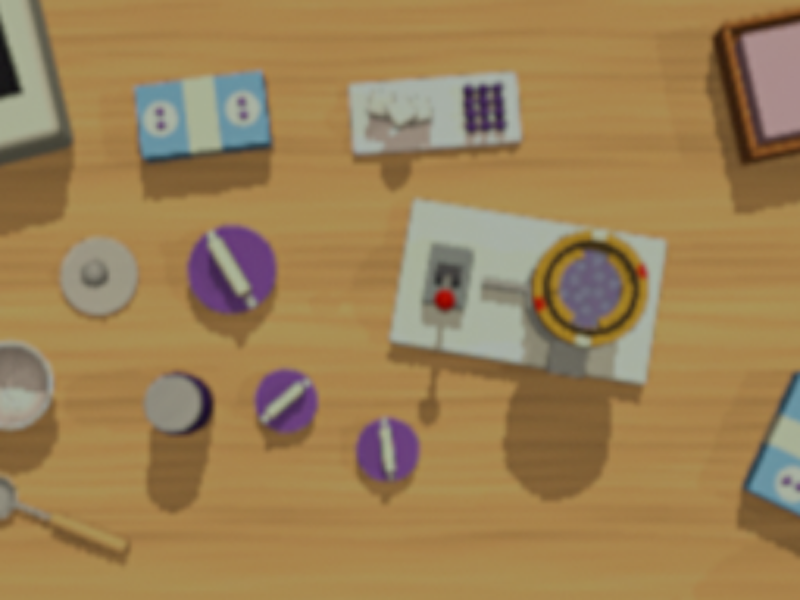

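View pics/scene0.png

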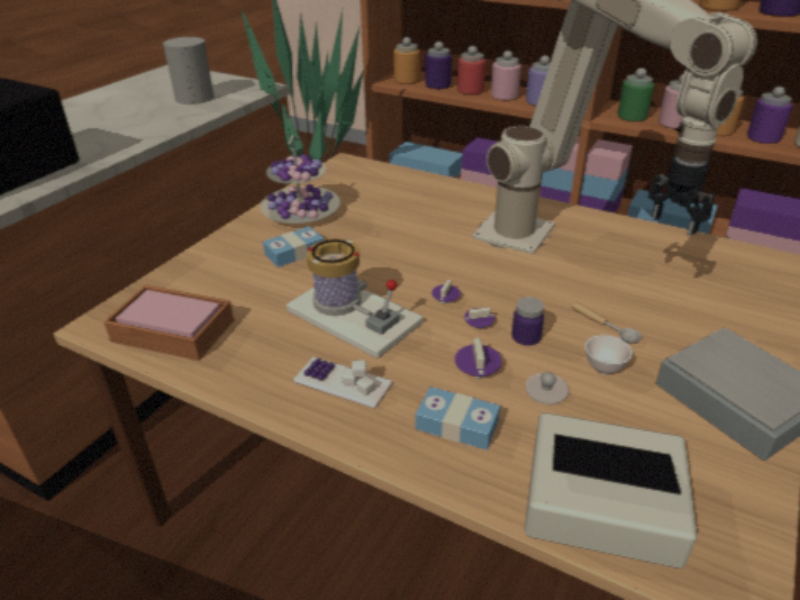

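```bash
cat > m.py <<'E'
from h import *
np.set_printoptions(precision=4,suppress=True)
def px(p,mask,z):
    v,u=np.nonzero(mask); return np.array([at_z(p,(a,b),z)[:2] for a,b in zip(u,v)])
def circ(P):
    return np.array(cv2.minEnclosingCircle(P.astype(np.float32)*1000)[0])/1000, cv2.minEnclosingCircle(P.astype(np.float32)*1000)[1]
E
python3 - <<'E'
from m import *
p=cam("top"); C=cloud(p); hsv=cv2.cvtColor(p['image'],cv2.COLOR_BGR2HSV); H,S,V=[hsv[...,i].astype(int) for i in range(3)]
vv,uu=np.mgrid[0:384,0:512]
def box(u0,u1,v0,v1): return (uu>=u0)&(uu<=u1)&(vv>=v0)&(vv<=v1)
L=box(184,220,164,200)
vio=(H>125)&(H<160)&(S>80)&L; cream=(S<80)&(V>130)&L
P=px(p,vio,0.027); print('flange',vio.sum(),P.mean(0),circ(P))
print('rows', H[182,184:220],S[182,184:220],V[182,184:220])
B=px(p,cream,0.059); r=cv2.minAreaRect((B*1000).astype(np.float32)); print('bar',cream.sum(),B.mean(0),r)
w,e=np.linalg.eigh(np.cov(B.T)); print('bar yaw',np.arctan2(e[1,1],e[0,1]),np.sqrt(w)*np.sqrt(12))
# collar
D=box(290,342,165,215)
yel=D&(H>12)&(H<32)&(S>110)&(C[...,2]>0.155)
P=px(p,yel,0.170); print('collar',yel.sum(),P.mean(0),circ(P))
up=D&(C[...,2]>0.16)&(C[...,2]<.18); P=C[up][:,:2]; print('cloud',P.mean(0),circ(P),np.median(C[up][:,2]))
for nm in ("white_mark","red_mark"):
    for d in vision.place_of(p,nm)[:3]: print(nm,d['score'],d['position'],at_z(p,d['position'],.17))
red=box(290,342,165,215)&((H<8)|(H>172))&(S>150)
n,l,s,c=cv2.connectedComponentsWithStats(red.astype(np.uint8))
for i in range(1,n): print('red',s[i,4],c[i],at_z(p,c[i],.172))
wh=box(300,330,165,212)&(S<60)&(V>170)&(C[...,2]>.15)
n,l,s,c=cv2.connectedComponentsWithStats(wh.astype(np.uint8))
for i in range(1,n): print('wh',s[i,4],c[i],at_z(p,c[i],.172))
red=box(250,285,165,215)&((H<8)|(H>172))&(S>150)
n,l,s,c=cv2.connectedComponentsWithStats(red.astype(np.uint8))
for i in range(1,n): print('knob',s[i,4],c[i],at_z(p,c[i],.12))
# plate
W=box(250,345,155,225)&(C[...,2]>.012)&(C[...,2]<.03)&(S<60)
P=C[W][:,:2]; print('plate',W.sum(),cv2.minAreaRect((P*1000).astype(np.float32)))
E
```

```text
flange 435 [0.6163 0.148 ] (array([0.617 , 0.1486]), 50.667510986328125)
rows [ 18  18  17  12 158 141 140 141 141 141 141 141 139 140 154  23  33  38
  39  38  28 145 141 141 141 141 141 141 141 140 140 146   3  17  18  18] [145 145 141 107  82 127 131 126 124 124 127 133 136 132  50  43  44  41
  38  42  30  57 126 130 126 123 125 125 125 127 130 103  80 137 144 143] [162 163 163 152 121 122 121 117 117 117 108  86  79  79  86 131 167 179
 179 171 143 117 121 122 123 122 122 122 124 124 124 116 137 167 172 170]
bar 126 [0.6231 0.147 ] ((625.6957397460938, 147.01022338867188), (88.04309844970703, 81.89887237548828), 70.4188003540039)
bar yaw -2.7015786235615344 [0.0497 0.0895]
collar 618 [ 0.5799 -0.2477] (array([ 0.5549, -0.2368]), 88.113525390625)
cloud [ 0.5792 -0.2498] (array([ 0.5795, -0.2501]), 62.221736907958984) 0.17158532175981597
white_mark 0.93 [318.4, 168.8] [ 0.6435 -0.2562  0.17  ]
white_mark 0.31 [269.9, 193.3] [ 0.5628 -0.0946  0.17  ]
red_mark 0.96 [331.5, 181.1] [ 0.6022 -0.2988  0.17  ]
red 4 [333.25 182.25] [ 0.5981 -0.3042  0.172 ]
red 8 [299.875 192.875] [ 0.5635 -0.1935  0.172 ]
wh 5 [319.2 170.4] [ 0.6379 -0.2585  0.172 ]
wh 3 [314.     204.6667] [ 0.5243 -0.2395  0.172 ]
knob 28 [269.7857 191.5   ] [ 0.5728 -0.0956  0.12  ]
plate 1946 ((589.2822265625, -195.9792938232422), (299.0544128417969, 169.9658660888672), 80.24658966064453)
```

```bash
cat >> m.py <<'E'
def plan(x,y,z,th):
    o=bot.get_obs(); Rm=R.from_quat(o['tool_rot']).as_matrix()
    t=np.arctan2(Rm[1,1],Rm[0,1]); d=(th-t+np.pi/2)%np.pi-np.pi/2
    print('clock',o['clock'],'pos',o['eef_pos'],'th',t,'zaxis',Rm[:,2],'grip',o['grip_width'],o['grasp_force'],'F',o['ft_force'])
    print('SHIFT mm',Rm.T@(np.array([x,y,z])-o['eef_pos'])*1000,'then wz',-d)
def lid(p):
    C=cloud(p); m=(C[...,2]>.045)&(C[...,2]<.068)&(np.hypot(C[...,0]-.617,C[...,1]-.148)<.055)
    P=(C[m][:,:2]*1000).astype(np.float32); w,e=np.linalg.eigh(np.cov(P.T))
    print('bar',m.sum(),P.mean(0),cv2.minAreaRect(P),'yaw',np.arctan(e[1,1]/e[0,1]))
E
python3 - <<'E'
from m import *
for n in ("top","scene"): lid(cam(n))
plan(.617,.1485,.2,2.02)
E
python3 -m creep '[[[-44,-8.3,2.7],[0,0,0]],[[-44,-8.3,2.7],[0,0,0]],[[-44,-8.3,2.7],[0,0,0]],[[-44,-8.3,2.7],[0,0,0]],[[-44,-8.3,2.7],[0,0,0]],[[-44,-8.3,2.7],[0,0,0]],[[-44,-8.3,2.7],[0,0,0]],[[-44,-8.3,2.7],[0,0,0]],[[-44,-8.3,2.7],[0,0,0]],[[-44,-8.3,2.7],[0,0,0]],[[-44,-8.3,2.7],[0,0,0]],[[0,0,0],[0,0,0]]]'
```

```text
bar 87 [615.7021 147.4788] ((615.30224609375, 147.30361938476562), (69.98637390136719, 15.268576622009277), 30.587976455688477) yaw 0.5353978477924772
bar 81 [625.0225 152.564 ] ((619.7383422851562, 149.63462829589844), (73.66197204589844, 15.931766510009766), 33.07073211669922) yaw 0.5531354790572142
clock 1.35 pos [0.2237 0.4472 0.2313] th 1.1069793184359777 zaxis [ 0.  0. -1.] grip 0.08528066841986316 0.0 F [-0.0853 -0.2563 -0.8734]
SHIFT mm [-485.3865  -91.1771   31.3249] then wz -0.9130206815640225
clock: 2.85
eef_pos: [0.6175, 0.1465, 0.2002]
tool_rot: [0.232, 0.973, -0.0, -0.0]
ft_force: [-0.6, 1.2, -0.6]
grip_width: 0.0854
grasp_force: 0.0
```

```bash
python3 -m creep '[[[0,0,0],[0,0,-0.167]],[[0,0,0],[0,0,-0.167]],[[0,0,0],[0,0,-0.167]],[[0,0,0],[0,0,-0.167]],[[0,0,0],[0,0,-0.167]],[[0,0,0],[0,0,-0.167]],[[0,0,35],[0,0,0]],[[0,0,35],[0,0,0]],[[0,0,0],[0,0,0]]]' 60
python3 - <<'E'
from m import *
plan(.6165,.148,.031,2.11)
E
```

```text
clock: 3.98
eef_pos: [0.6124, 0.1492, 0.1285]
tool_rot: [-0.266, 0.964, 0.0, -0.004]
ft_force: [-0.1, 0.6, 1.1]
grip_width: 0.0601
grasp_force: 0.0
clock 3.975 pos [0.6124 0.1492 0.1285] th 2.110100840658845 zaxis [-0.0075 -0.0015 -1.    ] grip 0.06009167404633531 0.0 F [-0.0869  0.6272  1.0519]
SHIFT mm [-3.5631 -3.3854 97.4923] then wz 0.00010084065884496951
```

```bash
python3 -m creep '[[[-2,-2,25],[0,0,0]],[[-2,-1,25],[0,0,0]],[[0,0,25],[0,0,0]],[[0,0,15],[0,0,0]],[[0,0,7],[0,0,0]],[[0,0,0],[0,0,0]],[[0,0,0],[0,0,0]]]'
python3 - <<'E'
from m import *
plan(.6165,.148,.031,2.11)
E
```

```text
clock: 4.85
eef_pos: [0.6215, 0.1487, 0.0358]
tool_rot: [-0.266, 0.964, -0.0, 0.001]
ft_force: [-0.2, -0.6, -0.0]
grip_width: 0.06
grasp_force: 0.0
clock 4.85 pos [0.6215 0.1487 0.0358] th 2.108984831725266 zaxis [ 0.0019  0.0005 -1.    ] grip 0.059998032254019236 0.0 F [-0.2139 -0.6355 -0.0351]
SHIFT mm [4.6519 1.9541 4.7865] then wz -0.001015168274733913
```

```bash
python3 -m creep '[[[4,2,4],[0,0,0]],[[0,0,0],[0,0,0]],[[0,0,0],[0,0,0]]]'; python3 -m creep '[[[0,0,0],[0,0,0]],[[0,0,0],[0,0,0]],[[0,0,0],[0,0,0]],[[0,0,0],[0,0,0]],[[0,0,0],[0,0,0]],[[0,0,0],[0,0,0]],[[0,0,0],[0,0,0]],[[0,0,0],[0,0,0]]]' 5; python3 -m creep '[[[0,0,-20],[0,0,0]],[[0,0,-40],[0,0,0]],[[0,0,-50],[0,0,0]],[[0,0,-50],[0,0,0]],[[0,0,-50],[0,0,0]],[[0,0,-20],[0,0,0]],[[0,0,0],[0,0,0]]]'
python3 - <<'E'
from m import *
plan(.580,-.250,.26,1.40)
p=cam("scene"); cv2.imwrite('pics/g.png',cv2.resize(p['image'][90:282,200:456],(800,600),interpolation=cv2.INTER_CUBIC))
E
```

```text
clock: 5.22
eef_pos: [0.6161, 0.1481, 0.0307]
tool_rot: [-0.266, 0.964, -0.0, 0.0]
ft_force: [1.2, -0.5, -0.9]
grip_width: 0.0603
grasp_force: 0.0
clock: 6.22
eef_pos: [0.6163, 0.1483, 0.0307]
tool_rot: [-0.266, 0.964, 0.0, 0.0]
ft_force: [-1.1, 0.7, 1.0]
grip_width: 0.0154
grasp_force: 59.2
clock: 7.1
eef_pos: [0.6171, 0.1482, 0.2622]
tool_rot: [-0.266, 0.964, -0.0, 0.002]
ft_force: [-0.2, 0.1, -1.8]
grip_width: 0.0149
grasp_force: 59.0
clock 7.1 pos [0.6171 0.1482 0.2622] th 2.1088654733987635 zaxis [ 0.0036  0.0005 -1.    ] grip 0.01490075929483551 59.04765844345093 F [-0.1643  0.1091 -1.7782]
SHIFT mm [ 235.9135 -322.8749    1.8887] then wz 0.7088654733987636
```

View pics/g.png

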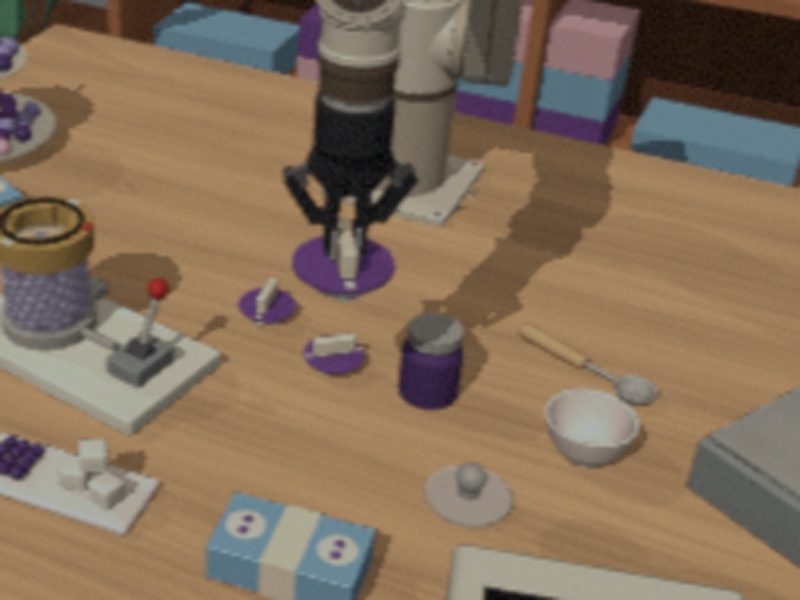

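Lid is gripped at (343,265) in the crop, hanging level. Moving over the collar.

```bash
python3 -m creep '[[[12,-16,0],[0,0,0]],[[23,-32,0],[0,0,0]],[[23,-32,0],[0,0,0]],[[23,-32,0],[0,0,0]],[[23,-32,0],[0,0,0]],[[23,-32,0],[0,0,0]],[[23,-32,0],[0,0,0]],[[23,-32,0],[0,0,0]],[[23,-32,0],[0,0,0]],[[23,-32,0],[0,0,0]],[[16,-20,0],[0,0,0]],[[0,0,0],[0,0,0]]]';python3 -m creep '[[[0,0,0],[0,0,0.1]],[[0,0,0],[0,0,0.15]],[[0,0,0],[0,0,0.15]],[[0,0,0],[0,0,0.15]],[[0,0,0],[0,0,0.1]],[[0,0,0],[0,0,0.06]],[[0,0,0],[0,0,0]],[[0,0,0],[0,0,0]]]'
python3 - <<'E'
from m import *
plan(.580,-.250,.22,1.403)
p=cam("top")
C=cloud(p); hsv=cv2.cvtColor(p['image'],cv2.COLOR_BGR2HSV)
for q in ("lid_bar","white_mark","red_mark"):
    for d in vision.place_of(p,q)[:3]: print(q,d['score'],d['position'],at_z(p,d['position'],.272 if q=='lid_bar' else .172))
cv2.imwrite('pics/c.png',cv2.resize(p['image'][140:236,260:388],(800,600),interpolation=cv2.INTER_CUBIC))
E
```

```text
clock: 8.65
eef_pos: [0.5783, -0.2533, 0.2582]
tool_rot: [-0.264, 0.965, 0.001, -0.002]
ft_force: [0.0, 0.8, -1.6]
grip_width: 0.015
grasp_force: 59.0
clock: 9.65
eef_pos: [0.5801, -0.2501, 0.26]
tool_rot: [0.085, 0.996, 0.0, -0.001]
ft_force: [0.9, 0.2, -2.2]
grip_width: 0.0146
grasp_force: 59.0
clock 9.65 pos [ 0.5801 -0.2501  0.26  ] th 1.4002062077367279 zaxis [-0.0012  0.0005 -1.    ] grip 0.014647757673451474 58.99402678012848 F [ 0.8844  0.1712 -2.223 ]
SHIFT mm [ 0.0975  0.1099 39.9959] then wz -0.0027937922632721435
lid_bar 0.85 [253.1, 238.2] [ 0.4172 -0.0394  0.272 ]
lid_bar 0.74 [215.1, 224.9] [0.4584 0.0776 0.272 ]
lid_bar 0.69 [314.6, 188.1] [ 0.5705 -0.2303  0.272 ]
white_mark 0.63 [318.3, 171.0] [ 0.6359 -0.2555  0.172 ]
white_mark 0.58 [314.0, 189.9] [ 0.5731 -0.2403  0.172 ]
```

View pics/c.png

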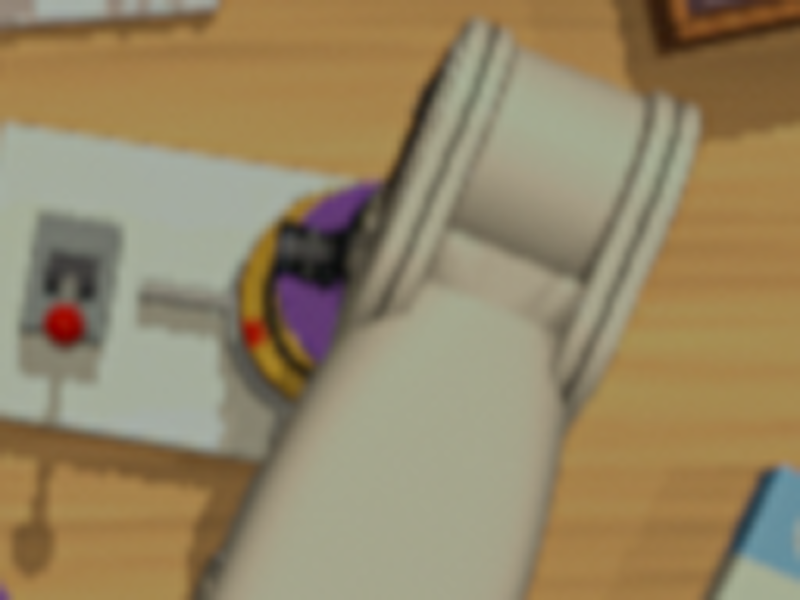

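The arm hides the collar from the top camera (red mark at (255,332) visible); I'll check lid versus collar from the scene camera.

Run:
```python
from m import *
from scipy.optimize import least_squares
p=cam("scene"); C=cloud(p); hsv=cv2.cvtColor(p['image'],cv2.COLOR_BGR2HSV); H,S,V=[hsv[...,i].astype(int) for i in range(3)]
near=(np.hypot(C[...,0]-.58,C[...,1]+.25)<.08)
m=near&(H>120)&(H<165)&(S>70)&(C[...,2]>.235)&(C[...,2]<.275)
P=C[m]; print(m.sum(),P.mean(0),np.percentile(P[:,2],[5,50,95]))
# outline in pixels vs projected flange disc: fit centre by silhouette
def hull(mask): 
    c=max(cv2.findContours(mask.astype(np.uint8),0,1)[0],key=cv2.contourArea); return cv2.convexHull(c)[:,0]
def proj(X): return cv2.projectPoints(X,np.array(p['rvec'],float),np.array(p['tvec'],float),np.array(p['K'],float),None)[0][:,0]
t=np.linspace(0,2*np.pi,90)
def cost(c,mask,r,zs):
    X=np.concatenate([np.c_[c[0]+r*np.cos(t),c[1]+r*np.sin(t),0*t+z] for z in zs])
    h=cv2.convexHull(proj(X).astype(np.float32))
    return [cv2.pointPolygonTest(h,(float(a),float(b)),True) for a,b in hull(mask)]
zt=bot.get_obs()['eef_pos'][2]-.031
f=least_squares(lambda c:np.array(cost(c,m,.052,[zt+.02,zt+.027])),[.58,-.25],diff_step=1e-3,loss='soft_l1'); print('lid',f.x,np.round(f.fun,1))
v=near&(H>12)&(H<32)&(S>110)&(C[...,2]>.13)&(C[...,2]<.18)
P=C[v]; print('collar pts',v.sum(),P.min(0),P.max(0))
```

```text
199 [ 0.5967 -0.234   0.2561] [0.253  0.2561 0.2592]
lid [ 0.5796 -0.2524] [1.5 0.5 0.2 0.3 0.3 0.3 0.1 0.1 0.5 0.7 0.4 1.3 1.2 1.7]
collar pts 549 [ 0.5215 -0.3042  0.1357] [ 0.6464 -0.1847  0.1785]
```

```bash
python3 -m creep '[[[0,0,15],[0,0,0]],[[0,0,20],[0,0,0]],[[0,0,10],[0,0,0]],[[0,0,5],[0,0,0]],[[0,0,4],[0,0,0]],[[0,0,4],[0,0,0]],[[0,0,4],[0,0,0]],[[0,0,0],[0,0,0]]]'
python3 - <<'E'
from m import *
plan(.580,-.250,.186,1.403)
E
```

```text
clock: 10.9
eef_pos: [0.5803, -0.2504, 0.1983]
tool_rot: [0.086, 0.996, 0.0, -0.0]
ft_force: [-0.6, -0.0, -1.1]
grip_width: 0.0153
grasp_force: 59.0
clock 10.9 pos [ 0.5803 -0.2504  0.1983] th 1.399072899323393 zaxis [-0.0006  0.0002 -1.    ] grip 0.015334066092774223 58.99325251579285 F [-0.6208 -0.0055 -1.0881]
SHIFT mm [ 0.3976  0.3702 12.2853] then wz -0.003927100676607065
```

```bash
python3 -m creep '[[[0,0,3],[0,0,0]],[[0,0,2],[0,0,0]],[[0,0,0],[0,0,0]]]';  python3 -m creep '[[[0,0,3],[0,0,0]],[[0,0,2],[0,0,0]],[[0,0,0],[0,0,0]]]'
```

```text
clock: 11.28
eef_pos: [0.5804, -0.2504, 0.1933]
tool_rot: [0.086, 0.996, 0.0, -0.0]
ft_force: [1.0, -0.2, -2.0]
grip_width: 0.015
grasp_force: 59.0
clock: 11.65
eef_pos: [0.5803, -0.2505, 0.1883]
tool_rot: [0.086, 0.996, 0.0, -0.0]
ft_force: [-0.9, 0.1, -1.5]
grip_width: 0.0153
grasp_force: 59.0
```

```bash
python3 -m creep '[[[0,0,2],[0,0,0]],[[0,0,1.5],[0,0,0]],[[0,0,0],[0,0,0]]]'; python3 -m creep '[[[0,0,0.3],[0,0,0.1]],[[0,0,0.3],[0,0,0.1]],[[0,0,0.3],[0,0,0.1]],[[0,0,0],[0,0,0]]]'
```

```text
clock: 12.02
eef_pos: [0.5806, -0.2505, 0.1855]
tool_rot: [0.086, 0.996, -0.0, 0.0]
ft_force: [-0.8, 0.8, 0.7]
grip_width: 0.0149
grasp_force: 59.4
clock: 12.52
eef_pos: [0.5806, -0.25, 0.1849]
tool_rot: [0.233, 0.972, 0.0, 0.0]
ft_force: [-1.1, 2.9, 2.1]
grip_width: 0.015
grasp_force: 59.6
```

```bash
python3 -m creep '[[[0,0,0.4],[0,0,0.08]],[[0,0,0.4],[0,0,0.08]],[[0,0,0.4],[0,0,0.08]],[[0,0,0.4],[0,0,0.08]],[[0,0,0],[0,0,0]]]'; python3 -m creep '[[[0,0,0.3],[0,0,0.08]],[[0,0,0.3],[0,0,0.08]],[[0,0,0.2],[0,0,0.08]],[[0,0,0.1],[0,0,0.08]],[[0,0,0],[0,0,0]]]'
python3 - <<'E'
from m import *
plan(.580,-.250,.183,.3); print(bot.get_obs()['ft_torque'])
E
```

```text
clock: 13.15
eef_pos: [0.5808, -0.2499, 0.1835]
tool_rot: [0.384, 0.923, 0.001, 0.0]
ft_force: [-1.1, 4.2, 5.6]
grip_width: 0.0153
grasp_force: 59.9
clock: 13.78
eef_pos: [0.5818, -0.2493, 0.1828]
tool_rot: [0.526, 0.85, 0.002, 0.001]
ft_force: [1.6, 5.4, 4.4]
grip_width: 0.0151
grasp_force: 60.0
clock 13.775 pos [ 0.5818 -0.2493  0.1828] th 0.46212045632164234 zaxis [ 0.0033  0.0016 -1.    ] grip 0.0150997740812746 59.964977502822876 F [1.616  5.4097 4.4061]
SHIFT mm [ 0.2166 -1.9467 -0.1884] then wz 0.1621204563216423
[ 1.0655 -0.1061 -0.0968]
```

```bash
python3 -m creep '[[[0,0,0],[0,0,0.06]],[[0,0,0],[0,0,0.06]],[[0,0,0],[0,0,0.06]],[[0,0,0],[0,0,0]]]'; python3 -c "
from m import *
plan(.580,-.250,.183,.3); print(bot.get_obs()['ft_torque'])"; python3 -m creep '[[[0,0,0],[0,0,0.05]],[[0,0,0],[0,0,0.05]],[[0,0,0],[0,0,0]]]'; python3 -c "
from m import *
plan(.580,-.250,.183,.3); print(bot.get_obs()['ft_torque'])"
```

```text
clock: 14.28
eef_pos: [0.5808, -0.2498, 0.1826]
tool_rot: [0.599, 0.8, 0.0, 0.0]
ft_force: [-1.6, 3.3, 5.3]
grip_width: 0.015
grasp_force: 63.7
clock 14.275 pos [ 0.5808 -0.2498  0.1826] th 0.2854407207225558 zaxis [ 0.001   0.0003 -1.    ] grip 0.014975628655840288 63.74199986457825 F [-1.5986  3.3475  5.2883]
SHIFT mm [ 0.0576 -0.8386 -0.4259] then wz -0.01455927927744427
[0.694  0.386  1.2637]
clock: 14.65
eef_pos: [0.5812, -0.2505, 0.1828]
tool_rot: [0.638, 0.77, -0.0, 0.001]
ft_force: [-0.4, 2.0, 5.1]
grip_width: 0.0154
grasp_force: 112.8
clock 14.65 pos [ 0.5812 -0.2505  0.1828] th 0.1859246586715895 zaxis [ 0.0017 -0.0014 -1.    ] grip 0.015442589898019875 112.83426202833652 F [-0.3523  2.0162  5.1291]
SHIFT mm [ 0.7242 -1.047  -0.2301] then wz -0.11407534132841057
[0.1551 0.2234 1.8705]
```

```bash
python3 -m creep '[[[0,0,0],[0,0,-0.06]],[[0,0,0],[0,0,0]]]'; python3 -m creep '[[[0,0,0],[0,0,0]],[[0,0,0],[0,0,0]],[[0,0,0],[0,0,0]],[[0,0,-10],[0,0,0]],[[0,0,-30],[0,0,0]],[[0,0,-40],[0,0,0]],[[0,0,-40],[0,0,0]],[[0,0,0],[0,0,0]]]' 60
python3 - <<'E'
from m import *
p=cam("scene"); C=cloud(p)
m=(C[...,2]>.196)&(C[...,2]<.222)&(np.hypot(C[...,0]-.58,C[...,1]+.25)<.05)
P=(C[m][:,:2]*1000).astype(np.float32); w,e=np.linalg.eigh(np.cov(P.T))
print('bar',m.sum(),cv2.minAreaRect(P),'yaw',np.arctan(e[1,1]/e[0,1]),np.percentile(C[m][:,2],[50,98]))
cv2.imwrite('pics/d.png',cv2.resize(p['image'][100:244,140:332],(800,600),interpolation=cv2.INTER_CUBIC))
plan(.53,-.0925,.25,.3)
E
```

```text
clock: 14.9
eef_pos: [0.5809, -0.2504, 0.1825]
tool_rot: [0.616, 0.788, 0.0, 0.001]
ft_force: [-1.2, 2.3, 5.2]
grip_width: 0.0149
grasp_force: 81.2
clock: 15.9
eef_pos: [0.5821, -0.2513, 0.307]
tool_rot: [0.618, 0.786, 0.001, 0.005]
ft_force: [0.3, 0.4, -0.5]
grip_width: 0.0602
grasp_force: 0.0
bar 101 ((583.9600830078125, -249.15628051757812), (20.318567276000977, 68.58206939697266), 16.042184829711914) yaw -1.262350377133233 [0.2078 0.2135]
clock 15.95 pos [ 0.5814 -0.251   0.3044] th 0.23877847529076737 zaxis [ 0.0048 -0.0021 -1.    ] grip 0.05990502860416784 0.0 F [ 0.146   0.8034 -0.2752]
SHIFT mm [166.3358 -12.7099  53.7751] then wz -0.0612215247092327
```

View pics/d.png

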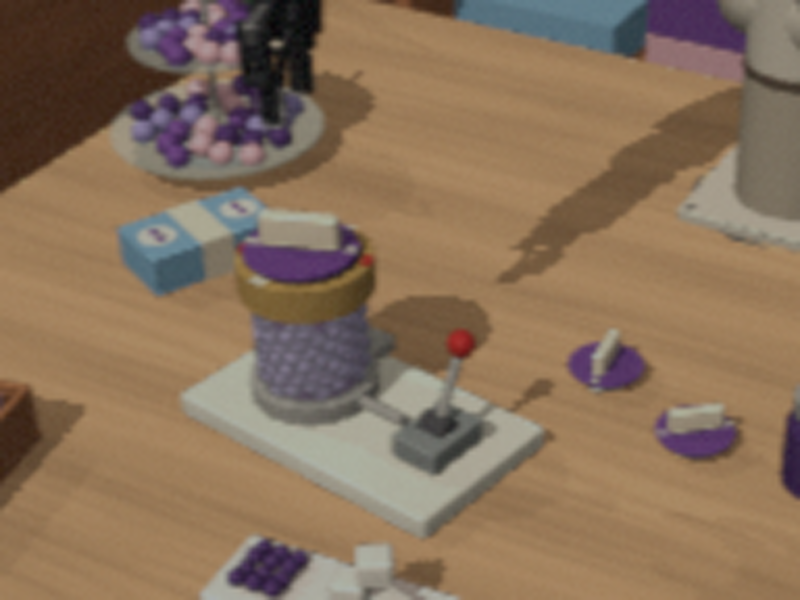

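Lid is home: bar at (298,230) points at the red marks, turned about 1.09 rad, flange flush; lever still leaning to -x with knob at (460,342). Next the lever.

```bash
python3 -m creep '[[[0,0,0],[0,0,0.1]],[[0,0,0],[0,0,0.15]],[[0,0,0],[0,0,0.15]],[[0,0,0],[0,0,0]],[[0,0,0],[0,0,0]]]' 0
python3 - <<'E'
from m import *
plan(.5164,-.087,.25,-.168)
E
```

```text
clock: 16.58
eef_pos: [0.5802, -0.2504, 0.3009]
tool_rot: [0.761, 0.649, -0.0, -0.001]
ft_force: [0.0, 0.7, 0.2]
grip_width: -0.0002
grasp_force: 0.0
clock 16.575 pos [ 0.5802 -0.2504  0.3009] th -0.15901462146455778 zaxis [-0.0014  0.0005 -1.    ] grip -0.0001552107237000508 0.0 F [0.0054 0.6807 0.1687]
SHIFT mm [151.2601 -88.8272  51.1006] then wz 0.008985378535442123
```

```bash
python3 -m creep '[[[20,-12,0],[0,0,0]],[[35,-20,5],[0,0,0]],[[40,-22,10],[0,0,0]],[[36,-22,20],[0,0,0]],[[20,-13,36],[0,0,0]],[[0,0,45],[0,0,0]],[[0,0,40],[0,0,0]],[[0,0,20],[0,0,0]],[[0,0,15],[0,0,0]],[[0,0,10],[0,0,0]],[[0,0,0],[0,0,0]],[[0,0,0],[0,0,0]]]'
python3 - <<'E'
from m import *
plan(.5164,-.087,.1,-.168)
p=cam("scene"); cv2.imwrite('pics/e.png',cv2.resize(p['image'][100:244,140:332],(800,600),interpolation=cv2.INTER_CUBIC))
E
```

```text
clock: 18.08
eef_pos: [0.5176, -0.0873, 0.1015]
tool_rot: [0.762, 0.648, 0.001, 0.001]
ft_force: [0.1, 0.0, -0.2]
grip_width: 0.0002
grasp_force: 0.0
clock 18.075 pos [ 0.5176 -0.0873  0.1015] th -0.1608868097490235 zaxis [ 0.0016 -0.0002 -1.    ] grip 0.00021503042441879393 0.0 F [ 0.0944  0.0351 -0.1668]
SHIFT mm [ 0.135  -1.2218  1.5356] then wz 0.007113190250976453
```

View pics/e.png

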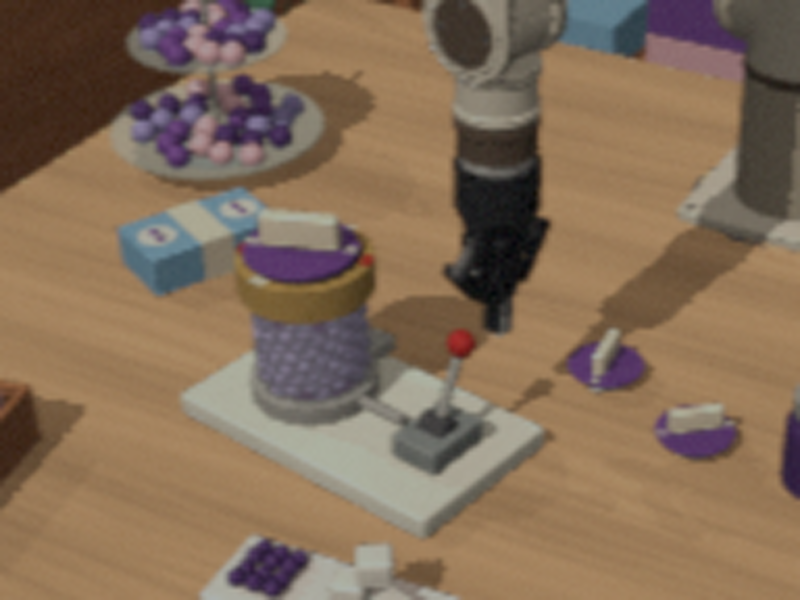

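Fingertips (497,325) stand behind the knob (460,342), on its -x side. Pushing.

```bash
python3 -m creep '[[[0,10,3],[0,0,0]],[[0,10,3],[0,0,0]],[[0,10,0],[0,0,0]],[[0,10,0],[0,0,0]],[[0,10,0],[0,0,0]],[[0,10,0],[0,0,0]],[[0,10,0],[0,0,0]],[[0,10,0],[0,0,0]],[[0,0,0],[0,0,0]]]'; python3 -m creep '[[[0,5,0],[0,0,0]],[[0,5,0],[0,0,0]],[[0,0,0],[0,0,0]]]';python3 -m creep '[[[0,4,0],[0,0,0]],[[0,4,0],[0,0,0]],[[0,0,0],[0,0,0]]]'
```

```text
clock: 19.25
eef_pos: [0.5966, -0.1001, 0.0942]
tool_rot: [0.762, 0.648, 0.0, -0.0]
ft_force: [0.2, 0.0, 0.4]
grip_width: 0.0001
grasp_force: 0.0
clock: 19.62
eef_pos: [0.606, -0.1017, 0.0945]
tool_rot: [0.762, 0.648, 0.0, 0.0]
ft_force: [-1.3, -0.5, -0.3]
grip_width: 0.0
grasp_force: 0.0
clock: 20.0
eef_pos: [0.6142, -0.103, 0.0948]
tool_rot: [0.762, 0.648, 0.0, 0.0]
ft_force: [0.7, -0.9, 0.2]
grip_width: -0.0003
grasp_force: 0.0
```

```bash
cat > k.py <<'E'
from m import *
def knob():
    p=cam("scene"); hsv=cv2.cvtColor(p['image'],cv2.COLOR_BGR2HSV); H,S,V=[hsv[...,i].astype(int) for i in range(3)]; C=cloud(p)
    m=((H<8)|(H>172))&(S>150)&(np.hypot(C[...,0]-.605,C[...,1]+.1)<.07)&(C[...,2]>.08)
    v,u=np.nonzero(m); X=at_z(p,(u.mean(),v.mean()),.118); d=X[:2]-[.6051,-.102]; lx=d@[np.cos(.168),-np.sin(.168)]
    print('knob',m.sum(),X,'local x',lx,'gate',.5+np.arcsin(np.clip(lx/.08,-1,1)))
knob()
E
python3 k.py
```

```text
knob 37 [ 0.6386 -0.1051  0.118 ] local x 0.03353747433433989 gate 0.9325842793312238
```

Nearly over (≈0.93); a little further until it resists.

```bash
python3 -m creep '[[[0,3,0],[0,0,0]],[[0,2,0],[0,0,0]],[[0,0,0],[0,0,0]]]'; python3 -m creep '[[[0,2,0],[0,0,0]],[[0,2,0],[0,0,0]],[[0,0,0],[0,0,0]]]'; python3 k.py
```

```text
clock: 20.42
eef_pos: [0.6177, -0.1036, 0.0945]
tool_rot: [0.762, 0.648, -0.001, -0.001]
ft_force: [-4.0, -0.1, 0.9]
grip_width: -0.0001
grasp_force: 1.9
clock: 20.8
eef_pos: [0.6181, -0.1036, 0.0944]
tool_rot: [0.762, 0.648, -0.003, -0.003]
ft_force: [-13.1, 1.9, 6.6]
grip_width: 0.0002
grasp_force: 6.8
knob 37 [ 0.6365 -0.1111  0.118 ] local x 0.03248290102140974 gate 0.9181124895109323
```

Lever is at its hard stop (13 N). Back off, retreat up, and check.

```bash
python3 -m creep '[[[0,-15,0],[0,0,0]],[[0,-25,0],[0,0,0]],[[0,-20,-10],[0,0,0]],[[0,0,-40],[0,0,0]],[[0,0,-50],[0,0,0]],[[0,0,-40],[0,0,0]],[[0,0,0],[0,0,0]],[[0,0,0],[0,0,0]]]'
python3 - <<'E'
import k
from m import *
p=cam("scene"); C=cloud(p)
m=(C[...,2]>.196)&(C[...,2]<.222)&(np.hypot(C[...,0]-.58,C[...,1]+.25)<.05)
P=(C[m][:,:2]*1000).astype(np.float32); w,e=np.linalg.eigh(np.cov(P.T))
print('bar yaw',np.arctan(e[1,1]/e[0,1]),np.percentile(C[m][:,2],[50,98]))
cv2.imwrite('pics/f.png',cv2.resize(p['image'][100:244,140:332],(800,600),interpolation=cv2.INTER_CUBIC))
E
```

```text
clock: 21.85
eef_pos: [0.5636, -0.0948, 0.2346]
tool_rot: [0.762, 0.648, 0.0, 0.0]
ft_force: [-0.5, -0.2, -0.2]
grip_width: -0.0
grasp_force: 0.0
knob 28 [ 0.6456 -0.1061  0.118 ] local x 0.040586544593481176 gate 1.0320857120482134
bar yaw -1.2639433646051936 [0.2075 0.2134]
```

View pics/f.png

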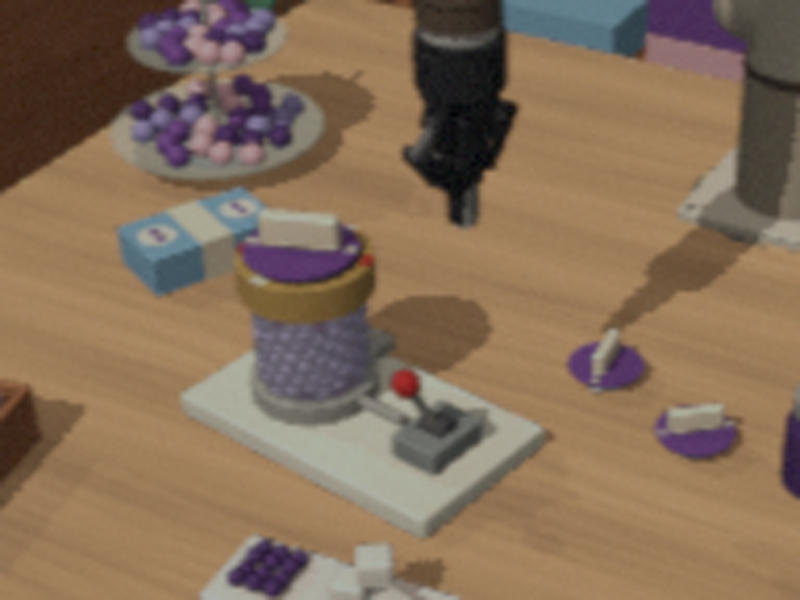

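The lever is fully over with its knob at (405,383), the lid is still home at (298,230), and the gripper is clear.

```bash
python3 -c "
from h import *
print(workorder.job_done())"
```

```text
the job is handed in; nothing more can be done
None
```

The lid is in the collar, turned clockwise about 1.09 rad to its stop; the lever was then pushed fully over to its own stop, and the job was handed in at about 22 s with no verdict returned.

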